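# Pack the meeting kit and close its box

## Task

Pack up the meeting kit: put the silver mouse in the blue tray, the black presenter with the single round red button in the yellow tray and the aluminium USB hub in the green tray of the open kit box, each lying flat, right way up and wholly inside its tray. Leave the black mouse and the many-keyed remote control where they lie; they are not part of the kit. When all three are in, close the box's lid fully and let go.

Things in the scene. Friction and masses are not known exactly. Their poses are not given: they have to be found in the camera images.
- silver_mouse: Pale silver wireless mouse with a dark wheel, to be packed in the blue tray; 95 long (its x) x 50 wide (its y) x 34 mm high, the sides upright up to about 15 mm, where it is 50 wide. Origin at the centre of its underside, z up; starts flat on the table, long axis within 30 degrees of world x. 60 to 130 g.
- presenter: Black slide presenter with one round red button and one grey key, to be packed in the yellow tray; bar 98 long (its x) x 34 wide (its y) x 22 mm high. Origin at the centre of its underside, z up; starts flat on the table, long axis within 30 degrees of world x. 50 to 100 g.
- usb_hub: Plain aluminium USB hub (no cable), a block with ports in its sides, to be packed in the green tray; 70 long (its x) x 40 wide (its y) x 22 mm high. Origin at the centre of its underside, z up; starts flat on the table, long axis within 30 degrees of world x. 75 to 155 g.
- black_mouse: Look-alike, to be left alone: black mouse of the silver one's shape, 95 x 50 x 34 mm, loose on the table. Origin at the centre of its underside.
- remote: Look-alike, to be left alone: black remote control with a grid of small white keys, 104 x 36 x 20 mm, loose on the table. Origin at the centre of its underside.
- kit_box: Grey open box fixed to the table, 144 (its x) x 276 (its y) x 50 mm high, walls and floor 6 mm. Origin at the centre of its underside; yaw within 12 degrees of the world's. Three trays are fixed on its floor, in any order, at its x = 0, y = -78, 0, +78 mm. The lid's hinge line runs along its y on the far wall: 72 mm to +x of the origin, 50.5 mm above the table.
- blue_tray: Blue shallow tray fixed in the box, for the silver mouse; outside 128 (its x) x 76 (its y) x 7 mm high, walls 4 mm, inside 120 x 68 mm and 4 mm deep. Axes parallel to the box's. Origin at the centre of its underside; its inner floor is 3 mm above that (9 mm above the table).
- yellow_tray: Yellow shallow tray like the blue one, for the presenter. Same sizes, origin and axes.
- green_tray: Green shallow tray like the blue one, for the USB hub. Same sizes, origin and axes.
- kit_lid (a joint): Lid angle, rad: 0 shut (level), 1.57 upright, starts 1.65 to 1.88 (leaning away), stop 1.95. Clear panel, white frame, 144 (from the hinge line, at its inner face) x 276 x 8 mm; orange tab 70 mm wide juts 12 mm from mid free edge, in plane. Stays at any angle (friction 0.21 N m: 2 to 4 N moves it); can be pushed over and down from its outer (far) face with shut fingers.
There are look-alikes about, which are no part of the job. What is meant by the silver_mouse is not orange, and is the larger of those in its own colour. Leave any orange look-alike of the presenter alone.

How it is judged (in metres and radians):
On the way:
1. the three kit things lie in their own trays and are let go, while the lid still stands open (x of silver_mouse in the frame of blue_tray between -0.028 and 0.028 m and y of silver_mouse in the frame of blue_tray between -0.018 and 0.018 m and z of silver_mouse in the frame of blue_tray below 0.0055 m and angle between each of silver_mouse, presenter, usb_hub's own z axis and vertical below 0.1 rad and x of presenter in the frame of yellow_tray between -0.028 and 0.028 m and y of presenter in the frame of yellow_tray between -0.018 and 0.018 m and z of presenter in the frame of yellow_tray below 0.0055 m and x of usb_hub in the frame of green_tray between -0.028 and 0.028 m and y of usb_hub in the frame of green_tray between -0.018 and 0.018 m and z of usb_hub in the frame of green_tray below 0.0055 m and value of joint kit_lid above 1 rad and contact force between the fingers and silver_mouse below 0.1 N and contact force between the fingers and presenter below 0.1 N and contact force between the fingers and usb_hub below 0.1 N), for 0.2 s.
At the end, for the whole second after the job is handed in: Mouse in the blue tray, presenter in the yellow, hub in the green, each at rest flat on the tray floor (within 2.5 mm, tilt under 0.1 rad, centre within 28 mm lengthwise and 18 mm across of the tray centre); the lid shut (under 0.05 rad) and at rest (x of silver_mouse in the frame of blue_tray between -0.028 and 0.028 m and y of silver_mouse in the frame of blue_tray between -0.018 and 0.018 m and z of silver_mouse in the frame of blue_tray below 0.0055 m and angle between each of silver_mouse, presenter, usb_hub's own z axis and vertical below 0.1 rad and x of presenter in the frame of yellow_tray between -0.028 and 0.028 m and y of presenter in the frame of yellow_tray between -0.018 and 0.018 m and z of presenter in the frame of yellow_tray below 0.0055 m and x of usb_hub in the frame of green_tray between -0.028 and 0.028 m and y of usb_hub in the frame of green_tray between -0.018 and 0.018 m and z of usb_hub in the frame of green_tray below 0.0055 m and linear speed of each of silver_mouse, presenter, usb_hub below 0.02 m/s and value of joint kit_lid below 0.05 rad and velocity of joint kit_lid below 0.05 rad/s); the robot touches nothing.
It fails at once if the black mouse or the remote is moved more than 20 mm from where it lay (distance of any of black_mouse, remote from where it was at the start of the episode above 0.02 m).
It also fails if it takes over 117 s, if anything falls off the work surface, if the arm or the gripper's body presses on something with over 40 N, if the wrist force passes 120 N, or if a joint passes its speed limit or range.

## Robot

A 6-joint arm with a two-finger parallel gripper is mounted at the origin on the work surface. World frame = base frame: x ahead of the robot, y to its left, z up, the work surface at z = 0. Lengths are in m, angles in degrees, forces in N, time in s.
With the tool pointing down it reaches from about 0.4 to 0.825 m from the base axis. Payload 7 kg.
Tool frame: the origin (TCP) lies at the very end of the fingers, on their centre line; the grasp point (between the pads) lies 19 mm behind it; z points along the fingers, y is the direction in which the jaws open and shut (so a half turn about z gives the same grasp; the last joint's range is limited). The gripper opens to 88 mm and grips with 3 to 60 N. Pads are 19 mm wide; open, the fingers measure 130 mm over their backs; the gripper's body (78 mm by 193 mm) begins 47 mm behind the grasp point.
Start: joints at [92.596, 20.546, 0.682, 0, -70.136, -16.507], TCP at [0.162, 0.655, 0.227] pointing down, gripper open.
Joint ranges: [-176.03, 176.03], [-82.01, 121.73], [-58.28, 71.71], [-173.87, 95.51], [-174.79, -0.11], [-173.66, 173.66]. Speed limits (degrees/s): [136.94, 136.94, 172.46, 180, 180, 180].

## Interface

Orientations are given as [roll, pitch, yaw] about the fixed x, y, z axes, in that order (R = Rz(yaw) Ry(pitch) Rx(roll)).
In Python, from plant import ctrl gives the robot as it stands.
- The arm moves only by the tool move_arm, never from a script. Its argument "increments" is a list of rows, each a list of 2 entries, a list of its own where there are three numbers: the shift along the world's x, y, z in mm, then the turn about the world's z in rad. A call has exactly 8 rows; each row shifts and turns the pose as measured when the row begins; what a row does not reach is not made up. A row lasts 1/10 s, in which the tool goes at most 50 mm and 8.59 degrees, less where a joint would pass 70% of its speed; a pose out of reach is approached as far as the arm can. A call with a gripper value outside its range is refused whole. "jaw" is the gripper command: -1 is shut, 1 is fully open, values between are in proportion, set as the call begins (left out, the last holds). The fingers move at their own pace and stop on an object; the grip force is fixed at half the most. Time passes only in rows, so rows that do not move let the fingers close, or fill a call up. It gives the time, the measured TCP pose, the force and the opening at its end, in the units of the state.
- ctrl.get_obs(): the state, without advancing time (a new reading comes with each control period).
- ctrl.snapshot(name): name is "side" or "top" or "wrist"; returns a dict with "color" (400x640x3 uint8, red, green, blue), "fx", "fy", "cx", "cy" (pixels), "R" (3x3) and "t" (3): a world point X has camera coordinates R X + t. Camera axes: x right, y down, z forward; pixel columns grow to the right and rows downward; lengths in m; the calibration is good to about 2 mm. A picture is of the moment at which its call begins. There is no depth.
- ctrl.close_job(): hands the job in, once; it reports no verdict.
The state is a dict: "clock": time; "joint_pos": joint angles; "qvel": joint speeds; "tau": joint torques, N m; "tool_pos": TCP position; "orientation": TCP orientation; "force": force on the tool from outside, world axes, zero at the start; "moment": the same for the moment, N m; "opening": finger opening in m.
Only numpy, scipy, OpenCV 4.12 (cv2) and the standard library are available. Lean on these libraries where they do the work, as an engineer would, in place of code of your own. Each camera call takes 0.05 s, during which the arm holds its last target.

## Working session

There is one attempt and no reset: what is moved stays moved. The work goes in short steps, Python scripts to look and compute and a tool call to move; the robot and the scene stay as the last step left them, time stands still between calls to the robot, and variables do not carry over. Pictures are saved under pics/ and viewed, and the job is handed in when it is done.

Besides the shell and the picture viewer there is one more tool, called after ">>>" as name([rows], argument=value, ...), one row to a line, values as JSON. move_arm: Moves the arm, as the interface text tells. Its arguments: {"type":"object","properties":{"increments":{"type":"array","items":{"type":"array"}},"jaw":{"type":"number"}},"required":["increments"]}

```bash
mkdir -p pics
cat > h.py <<'E'
import numpy as np, cv2, pickle, sys
from plant import ctrl
def snap(n,f):
    s=ctrl.snapshot(n); cv2.imwrite(f'pics/{f}.png',s['color'][:,:,::-1]); pickle.dump(s,open(f'pics/{f}.pkl','wb')); return s
def ld(f): return pickle.load(open(f'pics/{f}.pkl','rb'))
def ray(s,u,v,z):
    d=np.array([(u-s['cx'])/s['fx'],(v-s['cy'])/s['fy'],1]); R=np.array(s['R']);t=np.array(s['t'])
    c=-R.T@t; d=R.T@d; return c+d*(z-c[2])/d[2]
def proj(s,X):
    p=np.array(s['R'])@np.array(X)+np.array(s['t']); return p[0]/p[2]*s['fx']+s['cx'],p[1]/p[2]*s['fy']+s['cy']
E
python3 - <<'E'
from h import *
for n in ('top','side','wrist'):
    s=snap(n,n+'0'); print(n,s['fx'],-np.array(s['R']).T@s['t'],np.array(s['R'])[2])
print(ctrl.get_obs())
E
```

```text
top 425.2287879796068 [ 0.39214274 -0.09264808  1.30046911] [ 0.14809284  0.00393929 -0.98896562]
side 442.8709288329116 [ 0.16533407 -1.05043287  0.74570575] [ 0.32995473  0.77711969 -0.53592431]
wrist 322.8946220833189 [0.22608119 0.63964368 0.38490507] [-0.23965872  0.05710922 -0.96917606]
{'clock': 0.15, 'joint_pos': array([ 9.25951721e+01,  2.05810779e+01,  6.45803076e-01, -1.54389328e-02,
       -7.01345592e+01, -1.65084036e+01]), 'qvel': array([ 0.03539123, -0.01829516,  0.07614077,  0.07251739, -0.08889595,
       -0.00165826]), 'tau': array([-1.60426625e-04, -5.83276105e+01,  2.93289256e+01,  7.00103670e+00,
        8.80061067e-03, -1.00694385e-04]), 'tool_pos': array([0.16222016, 0.65484065, 0.22584569]), 'orientation': array([ 1.79928920e+02, -5.92840635e-03, -1.39184830e+01]), 'force': array([-0.50625528, -0.23047666, -0.28285666]), 'moment': array([ 0.01002597, -0.02538045, -0.03123147]), 'opening': 0.08778562225817112}
```

View pics/top0.png

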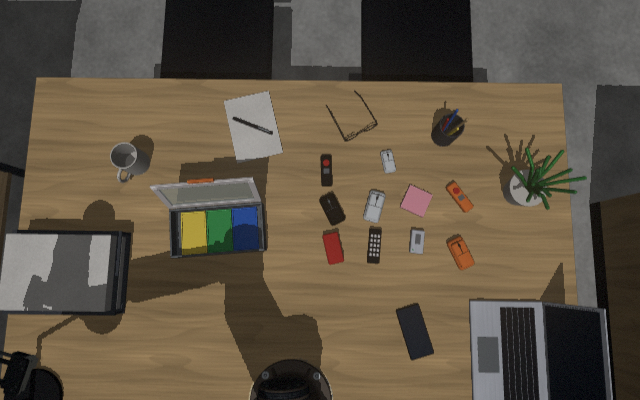

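View pics/side0.png

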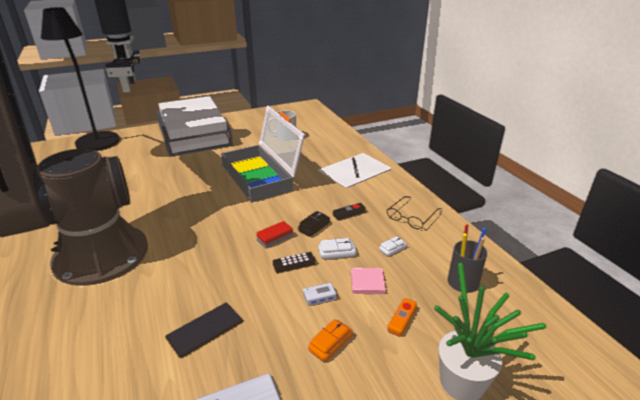

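View pics/wrist0.png

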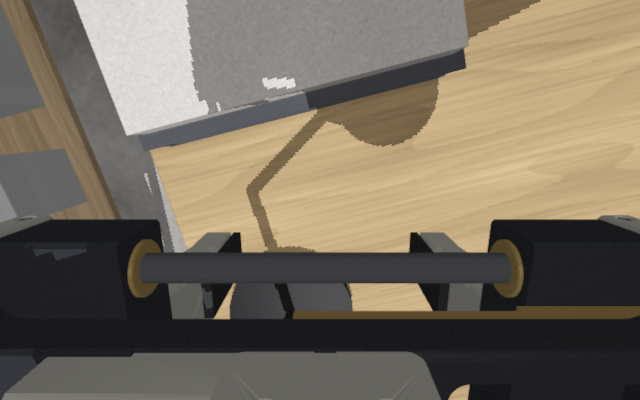

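Run:
```python
from h import *
s=ld('top0');im=s['color'][:,:,::-1]
cv2.imwrite('pics/z1.png',cv2.resize(im[145:275,300:490],None,fx=4.2,fy=4.2,interpolation=cv2.INTER_CUBIC))
cv2.imwrite('pics/z2.png',cv2.resize(im[165:265,140:280],None,fx=5.5,fy=5.5,interpolation=cv2.INTER_CUBIC))
im=ld('side0')['color'][:,:,::-1]
cv2.imwrite('pics/z3.png',cv2.resize(im[190:340,250:430],None,fx=4,fy=4,interpolation=cv2.INTER_CUBIC))
```

```text
(no output)
```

View pics/z1.png

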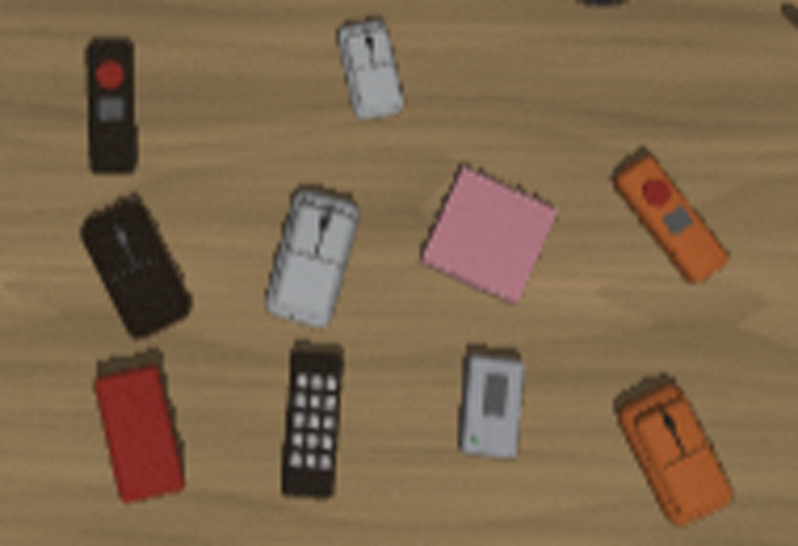

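View pics/z2.png

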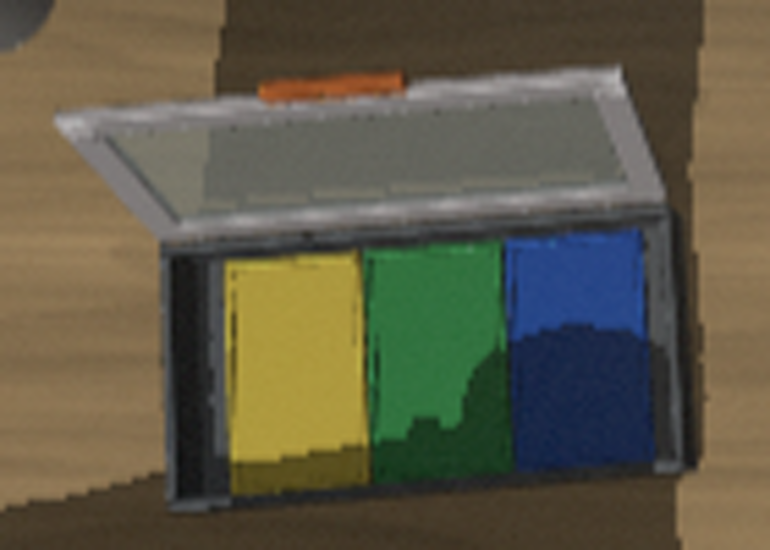

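View pics/z3.png

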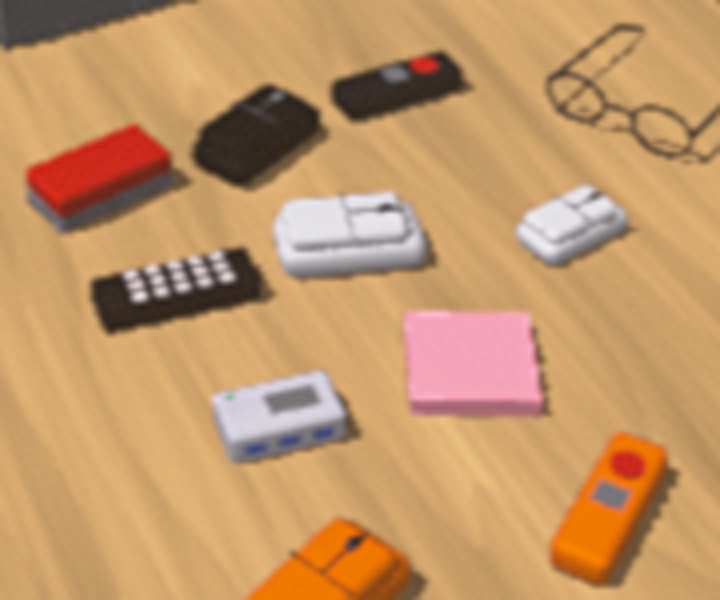

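```bash
cat > fit.py <<'E'
from h import *
from scipy.optimize import minimize
def hull(s,p,dims,f=4):
    x,y,a=p; L,W,H=dims; c,sn=np.cos(a),np.sin(a)
    P=[]
    for zz,k in ((0,1),(H,1)):
        for i in(-1,1):
            for j in(-1,1):
                lx,ly=i*L/2*k,j*W/2*k
                P.append(proj(s,[x+c*lx-sn*ly,y+sn*lx+c*ly,zz]))
    return cv2.convexHull(np.float32(P))
def soft(s,p,dims,roi,f=6):
    u0,v0,u1,v1=roi; m=np.zeros(((v1-v0)*f,(u1-u0)*f),np.float32)
    h=(hull(s,p,dims)-[u0,v0]+0.5)*f
    cv2.fillPoly(m,[np.int32(np.round(h*16))],1,shift=4)
    return cv2.resize(m,(u1-u0,v1-v0),interpolation=cv2.INTER_AREA)
def fit(views,p0,dims):
    # views: list (s,mask,roi)
    def cost(q):
        p=[q[0]/100,q[1]/100,q[2]/10]
        return sum(np.abs(soft(s,p,dims,r)-m).sum()/m.sum() for s,m,r in views)
    q0=[p0[0]*100,p0[1]*100,p0[2]*10]
    r=minimize(cost,q0,method='Nelder-Mead',options=dict(initial_simplex=[q0,[q0[0]+1,q0[1],q0[2]],[q0[0],q0[1]+1,q0[2]],[q0[0],q0[1],q0[2]+2]],xatol=1e-3,fatol=1e-4,maxiter=400))
    return [r.x[0]/100,r.x[1]/100,r.x[2]/10],r.fun
E
python3 - <<'E'
from fit import *
T,S=ld('top0'),ld('side0')
def mask(s,roi,kind):
    u0,v0,u1,v1=roi; im=s['color'][v0:v1,u0:u1].astype(float); mx,mn=im.max(2),im.min(2)
    if kind=='silver': m=(mx-mn<0.22*mx)&(mx>90)
    else: 
        m=mx<50 if s is T else mx<70
        m|=((im[:,:,0]>1.8*im[:,:,1]+20)&(im[:,:,2]<.5*im[:,:,0]))|((mx-mn<20)&(mx<150)) 
    m=m.astype(np.uint8)
    n,l,st,_=cv2.connectedComponentsWithStats(m); k=1+np.argmax(st[1:,4]); m=(l==k)
    c,_=cv2.findContours(m.astype(np.uint8),0,2); mm=np.zeros(m.shape,np.uint8); cv2.drawContours(mm,c,-1,1,-1)
    return mm
it=dict(silver=('silver',(360,185,390,226),(312,233,362,264),(95/1e3,.05,.03)),
 hub=('silver',(405,224,430,258),(300,280,342,308),(.07,.04,.022)),
 pres=('black',(317,150,337,190),(330,200,369,222),(.098,.034,.022)))
for k,(kd,rt,rs,d) in it.items():
    zc=d[2]; p0=ray(T,(rt[0]+rt[2])/2,(rt[1]+rt[3])/2,zc)
    mt,ms=mask(T,rt,kd),mask(S,rs,kd); print(k,mt.sum(),ms.sum())
    for nm,v in (('T',[(T,mt,rt)]),('S',[(S,ms,rs)]),('TS',[(T,mt,rt),(S,ms,rs)])):
        best=min((fit(v,[p0[0],p0[1],a],d) for a in(-.3,0,.3)),key=lambda r:r[1]); print(nm,np.round(best[0],4),np.degrees(best[0][2]).round(1),round(best[1],3))
    for s,r,m,n in((T,rt,mt,'t'),(S,rs,ms,'s')):
        u0,v0,u1,v1=r; im=cv2.resize(s['color'][v0:v1,u0:u1,::-1],None,fx=8,fy=8,interpolation=0)
        cv2.polylines(im,[np.int32((hull(s,best[0],d)-[u0,v0]+.5)*8)],1,(0,255,0),1)
        c,_=cv2.findContours(cv2.resize(m,None,fx=8,fy=8,interpolation=0),0,2); cv2.drawContours(im,c,-1,(255,0,255),1)
        cv2.imwrite(f'pics/o_{k}_{n}.png',im)
ims=[cv2.imread(f'pics/o_{k}_{n}.png') for k in it for n in 'ts']
h=max(i.shape[0] for i in ims); 
o=np.hstack([cv2.copyMakeBorder(i,0,h-i.shape[0],0,4,0) for i in ims]); print(o.shape)
cv2.imwrite('pics/ov.png',cv2.resize(o,(800,int(800*o.shape[0]/o.shape[1]))) )
row=lambda L:np.hstack([cv2.copyMakeBorder(i,0,h-i.shape[0],0,4,0) for i in L])
a,b=row(ims[:3]),row(ims[3:]); w=max(a.shape[1],b.shape[1]); o=np.vstack([cv2.copyMakeBorder(x,0,0,0,w-x.shape[1],0) for x in(a,b)])
cv2.imwrite('pics/ov.png',o[:600,:]if 0 else cv2.resize(o,(int(o.shape[1]*600/o.shape[0]),600)))
E
```

```text
silver 477 673
T [ 0.5678 -0.2414 -0.3151] -18.1 0.171
S [ 0.5707 -0.2391 -0.3904] -22.4 0.18
TS [ 0.5688 -0.2409 -0.2876] -16.5 0.374
hub 303 550
T [ 0.4631 -0.3712 -0.1201] -6.9 0.176
S [ 0.4643 -0.3679 -0.1166] -6.7 0.123
TS [ 0.4635 -0.3702 -0.1364] -7.8 0.31
pres 325 296
T [ 0.6804 -0.0939  0.0278] 1.6 0.121
S [ 0.6783 -0.0955  0.2772] 15.9 0.409
TS [ 0.6824 -0.0933  0.0265] 1.5 0.592
(328, 1672, 3)
```

View pics/ov.png

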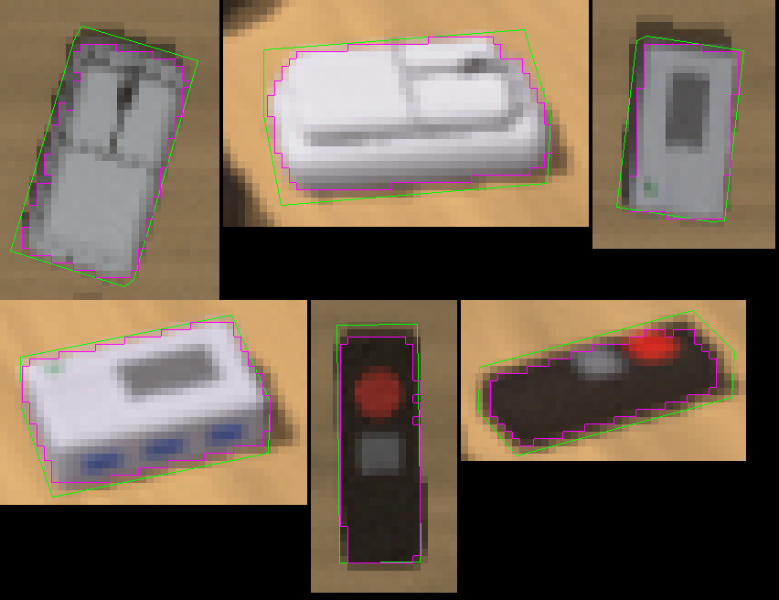

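Run:
```python
from h import *
T=ld('top0')
g=lambda x,y,z: ray(T,140+(x+.5)/5.5-.5,165+(y+.5)/5.5-.5,z)
c={k:g(*v) for k,v in dict(yb=(232,495,.013),yt=(227,258,.013),bb=(653,468,.013),bt=(640,232,.013),rbl=(170,508,.05),rbr=(692,471,.05),hl=(163,243,.05),hr=(668,208,.05),f1=(228,255,.013)).items()}
for k in c: print(k,c[k].round(4))
ce=(c['yb']+c['yt']+c['bb']+c['bt'])/4
d=(c['yb']+c['yt']-c['bb']-c['bt']); yaw=np.arctan2(-d[0],d[1]); print('tray centre',ce,np.degrees(yaw),np.linalg.norm(d)/2)
dl=c['rbl']-c['rbr'];print(np.degrees(np.arctan2(-dl[0],dl[1])),np.linalg.norm(dl))
def draw(s,ox,oy,yaw,th,fn,roi,f):
    u0,v0,u1,v1=roi; im=cv2.resize(s['color'][v0:v1,u0:u1,::-1],None,fx=f,fy=f,interpolation=cv2.INTER_CUBIC)
    W=lambda x,y,z:[ox+np.cos(yaw)*x-np.sin(yaw)*y,oy+np.sin(yaw)*x+np.cos(yaw)*y,z]
    def pl(P,c): 
        q=np.array([proj(s,W(*p)) for p in P]); cv2.polylines(im,[np.int32((q-[u0,v0]+.5)*f)],1,c,1)
    pl([(-.072,-.138,.05),(.072,-.138,.05),(.072,.138,.05),(-.072,.138,.05)],(0,255,0))
    for y in(-.078,0,.078): pl([(a*.064,y+b*.038,.013) for a,b in((-1,-1),(1,-1),(1,1),(-1,1))],(255,255,255))
    pl([(.072-r*np.cos(th)if 0 else .072-r*np.cos(th),y,.0505+r*np.sin(th)) for r,y in((0,-.138),(.144,-.138),(.144,.138),(0,.138))],(255,0,255))
    cv2.imwrite(fn,im)
import sys
for th in (1.75,):
    draw(T,ce[0],ce[1],yaw,th,'pics/b_t.png',(140,165,280,265),5); draw(ld('side0'),ce[0],ce[1],yaw,th,'pics/b_s.png',(210,100,320,210),5)
```

```text
yb [0.4137 0.336  0.013 ]
yt [0.544 0.347 0.013]
bb [0.4315 0.1064 0.013 ]
bt [0.5617 0.1184 0.013 ]
rbl [0.4058 0.3562 0.05  ]
rbr [0.4291 0.0799 0.05  ]
hl [0.5473 0.3695 0.05  ]
hr [0.5701 0.0977 0.05  ]
f1 [0.5457 0.3466 0.013 ]
tray centre [0.48772229 0.22696995 0.013     ] 4.4240982233648385 0.2297948096661142
4.818471075630454 0.27722897195383545
```

View pics/b_t.png

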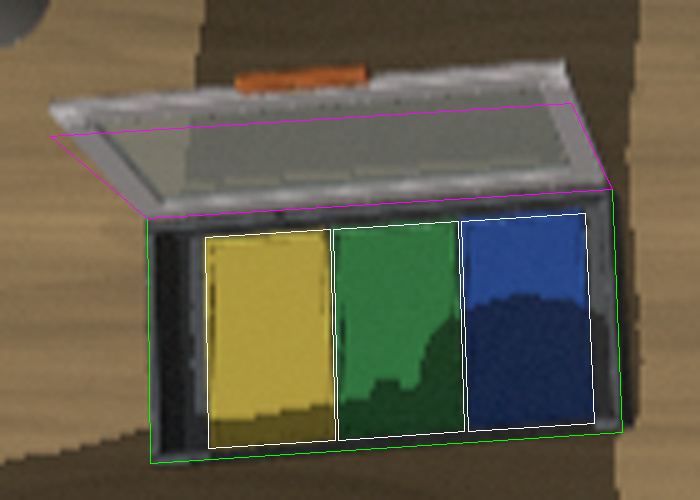

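View pics/b_s.png

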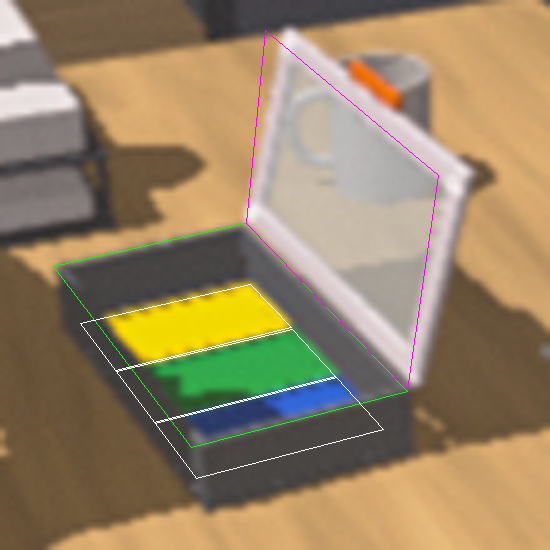

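>>> move_arm([
  [[27,-41,3],0],
  [[27,-41,3],0],
  [[27,-41,3],0],
  [[27,-41,3],0],
  [[27,-41,3],0],
  [[27,-41,3],0],
  [[27,-41,3],0.02],
  [[27,-41,3],0.02],
], jaw=0.6)

```text
clock: 0.95
tool_pos: [0.377, 0.3212, 0.2453]
orientation: [179.6, -0.1, -11.1]
force: [1.8, 0.9, 1.0]
opening: 0.07
```

>>> move_arm([
  [[14,-46,0],0.02],
  [[14,-46,0],0.02],
  [[14,-46,0],0.01],
  [[14,-46,0],0.01],
  [[14,-46,0],0],
  [[6,-49,0],0],
  [[6,-49,0],0],
  [[0,-50,0],0],
])

```text
clock: 1.75
tool_pos: [0.4605, -0.0673, 0.2462]
orientation: [179.7, -0.2, -7.4]
force: [2.3, -0.1, 0.4]
opening: 0.0702
```

>>> move_arm([
  [[0,-45,-20],0],
  [[0,-45,-20],0],
  [[0,-45,-20],0],
  [[0,-45,-20],0],
  [[0,-45,-10],0],
  [[0,-45,0],0],
  [[0,-25,0],0],
  [[0,0,0],0],
])

```text
clock: 2.55
tool_pos: [0.4566, -0.3757, 0.1529]
orientation: [179.9, -0.3, -7.7]
force: [-0.2, -0.0, -1.1]
opening: 0.0701
```

Run:
```python
from h import *
s=snap('wrist','w1')
im=s['color'][:,:,::-1].copy()
def ov(x,y,a,L,W,H):
    a=np.radians(a);c,n=np.cos(a),np.sin(a)
    q=[proj(s,[x+c*i*L/2-n*j*W/2,y+n*i*L/2+c*j*W/2,H]) for i,j in((-1,-1),(1,-1),(1,1),(-1,1))]
    cv2.polylines(im,[np.int32(q)],1,(0,255,0),1)
ov(.4635,-.370,-7.5,.07,.04,.022); ov(.569,-.241,-17.5,.095,.05,.015)
cv2.imwrite('pics/w1o.png',im)
```

```text
(no output)
```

View pics/w1o.png

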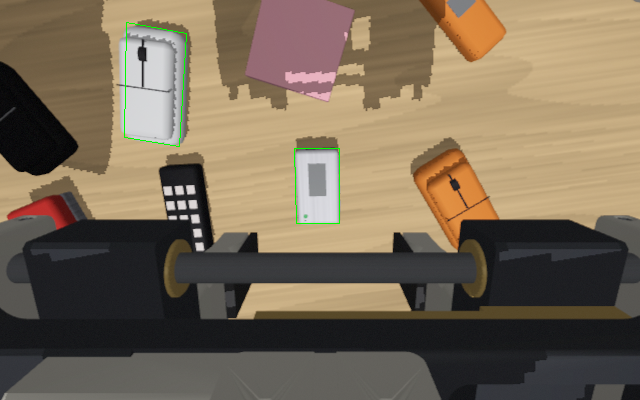

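>>> move_arm([
  [[4,3,-25],0],
  [[3,3,-25],0],
  [[0,0,-25],0],
  [[0,0,-25],0],
  [[0,0,-20],0],
  [[0,0,-12],0],
  [[0,0,-6],0],
  [[0,0,0],0],
])

```text
clock: 3.4
tool_pos: [0.465, -0.3625, 0.013]
orientation: [179.9, -0.5, -7.4]
force: [-0.3, -0.1, 0.3]
opening: 0.0703
```

>>> move_arm([
  [[0,-7,-5],0],
  [[0,0,0],0],
  [[0,0,0],0],
  [[0,0,0],0],
  [[0,0,0],0],
  [[0,0,0],0],
  [[0,0,0],0],
  [[0,0,0],0],
])

```text
clock: 4.2
tool_pos: [0.4674, -0.3711, 0.0115]
orientation: [179.8, -0.8, -7.4]
force: [0.1, -0.4, 0.4]
opening: 0.0698
```

>>> move_arm([
  [[0,0,0],0],
  [[0,0,0],0],
  [[0,0,0],0],
  [[0,0,0],0],
  [[0,0,0],0],
  [[0,0,0],0],
  [[0,0,0],0],
  [[0,0,0],0],
], jaw=-1)

```text
clock: 5.0
tool_pos: [0.4673, -0.3711, 0.0115]
orientation: [179.8, -0.8, -7.4]
force: [0.4, 0.2, -0.8]
opening: 0.0398
```

>>> move_arm([
  [[0,0,30],0],
  [[0,5,35],0],
  [[0,30,35],0.02],
  [[0,48,10],0.03],
  [[2,50,2],0.03],
  [[2,50,0],0.03],
  [[2,50,0],0.03],
  [[2,50,0],0.03],
])

```text
clock: 5.8
tool_pos: [0.4728, -0.0871, 0.126]
orientation: [179.9, -0.8, 2.1]
force: [2.1, 0.8, -1.3]
opening: 0.0398
```

>>> move_arm([
  [[2,48,0],0.02],
  [[2,48,0],0.02],
  [[2,48,0],0],
  [[2,48,0],0],
  [[2,48,0],0],
  [[2,35,0],0],
  [[0,15,0],0],
  [[0,0,0],0],
])

```text
clock: 6.6
tool_pos: [0.482, 0.2207, 0.1272]
orientation: [-180.0, -1.0, 5.0]
force: [0.6, -1.2, 0.1]
opening: 0.0396
```

>>> move_arm([
  [[3,4,-20],0],
  [[2,3,-25],0],
  [[0,0,-20],0],
  [[0,0,-15],0],
  [[0,0,-10],0],
  [[0,0,-6],0],
  [[0,0,0],0],
  [[0,0,0],0],
])

```text
clock: 7.4
tool_pos: [0.4868, 0.2217, 0.0289]
orientation: [-180.0, -1.0, 4.8]
force: [-1.0, 1.4, -0.4]
opening: 0.0397
```

Run:
```python
from h import *
s=snap('top','t2');im=s['color'][:,:,::-1];a=cv2.resize(im[165:265,140:280],None,fx=5,fy=5,interpolation=cv2.INTER_CUBIC)
cv2.imwrite('pics/t2z.png',a)
s=snap('side','s2');im=s['color'][:,:,::-1];a=cv2.resize(im[100:210,210:320],None,fx=5,fy=5,interpolation=cv2.INTER_CUBIC)
cv2.imwrite('pics/s2z.png',a)
```

```text
(no output)
```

View pics/s2z.png

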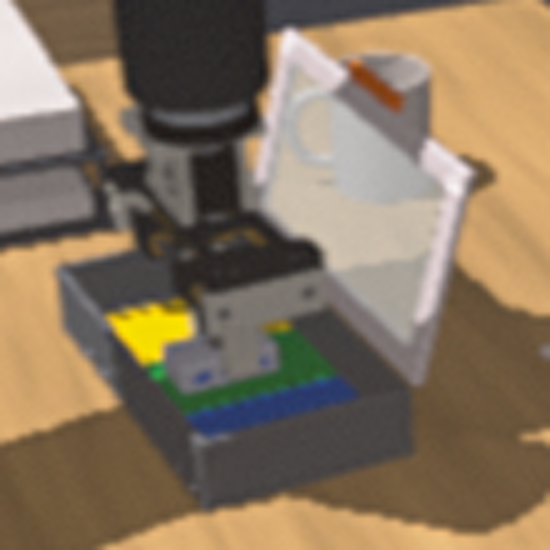

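View pics/t2z.png

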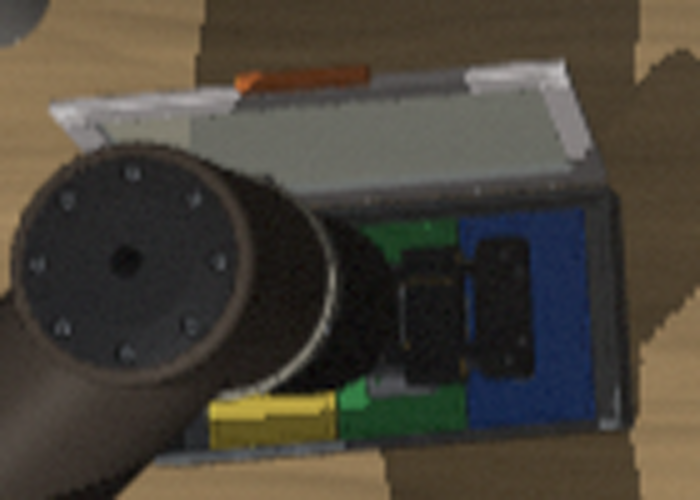

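>>> move_arm([
  [[0,3,-4],0],
  [[0,2,-3],0],
  [[0,0,-2],0],
  [[0,0,0],0],
  [[0,0,0],0],
  [[0,0,0],0],
  [[0,0,0],0],
  [[0,0,0],0],
])

```text
clock: 8.3
tool_pos: [0.4879, 0.2286, 0.0215]
orientation: [-179.9, -1.2, 4.9]
force: [-0.8, -1.6, 0.6]
opening: 0.0395
```

>>> move_arm([
  [[0,0,-1],0],
  [[0,0,0],0],
  [[0,0,0],0],
  [[0,0,0],0],
  [[0,0,20],0],
  [[0,0,35],0],
  [[0,0,40],0],
  [[0,-30,20],0],
], jaw=0.27)

```text
clock: 9.1
tool_pos: [0.4865, 0.1986, 0.1352]
orientation: [179.9, -0.9, 5.0]
force: [0.6, -0.8, 0.2]
opening: 0.0555
```

>>> move_arm([
  [[4,-48,5],-0.05],
  [[4,-48,0],-0.05],
  [[4,-48,0],-0.05],
  [[6,-48,0],-0.05],
  [[15,-46,0],-0.05],
  [[15,-46,0],-0.05],
  [[15,-46,0],-0.04],
  [[15,-46,0],-0.03],
], jaw=0.6)

```text
clock: 9.9
tool_pos: [0.5664, -0.1862, 0.1477]
orientation: [-179.7, -1.6, -16.5]
force: [1.6, 1.7, 0.5]
opening: 0.0701
```

Run:
```python
from h import *
s=snap('wrist','w2'); print(ctrl.get_obs()['tool_pos'])
im=s['color'][:,:,::-1].copy()
def ov(x,y,a,L,W,H):
    a=np.radians(a);c,n=np.cos(a),np.sin(a)
    q=[proj(s,[x+c*i*L/2-n*j*W/2,y+n*i*L/2+c*j*W/2,H]) for i,j in((-1,-1),(1,-1),(1,1),(-1,1))]
    cv2.polylines(im,[np.int32(q)],1,(0,255,0),1)
ov(.569,-.24,-17,.095,.05,.015); ov(.6815,-.0935,1.5,.098,.034,.022)
cv2.imwrite('pics/w2o.png',im)
s=snap('top','t3');im=s['color'][:,:,::-1];a=cv2.resize(im[165:265,140:280],None,fx=5,fy=5,interpolation=cv2.INTER_CUBIC)
cv2.imwrite('pics/t3z.png',a)
```

```text
[ 0.56799205 -0.19193416  0.14735113]
```

View pics/w2o.png

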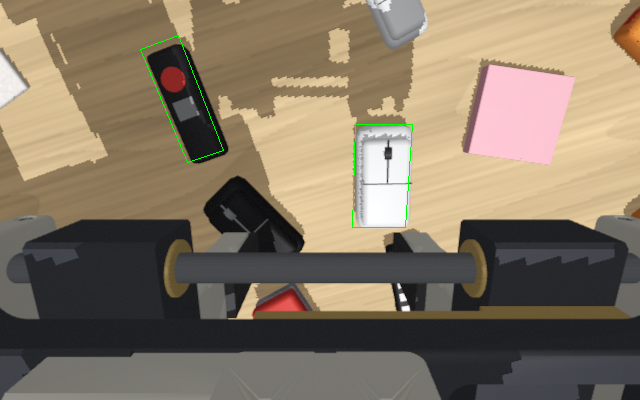

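View pics/t3z.png

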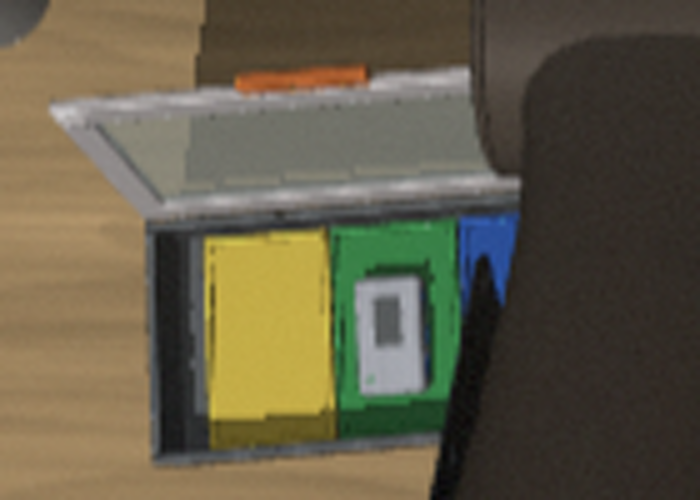

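>>> move_arm([
  [[1,-20,-10],-0.01],
  [[0,-18,-20],0],
  [[0,-8,-25],0],
  [[0,0,-20],0],
  [[0,0,-10],0],
  [[0,0,0],0],
  [[0,0,0],0],
  [[0,0,0],0],
])

```text
clock: 10.8
tool_pos: [0.5685, -0.2386, 0.0603]
orientation: [-179.7, -1.7, -17.5]
force: [0.0, 0.7, 0.5]
opening: 0.07
```

>>> move_arm([
  [[0,-1,-20],0],
  [[0,0,-15],0],
  [[0,0,-8],0],
  [[0,0,-4],0],
  [[0,0,-2],0],
  [[0,0,0],0],
  [[0,0,0],0],
  [[0,0,0],0],
])

```text
clock: 11.6
tool_pos: [0.5742, -0.2391, 0.0176]
orientation: [-179.6, -2.5, -17.3]
force: [0.5, -1.0, -0.1]
opening: 0.0697
```

>>> move_arm([
  [[-3,0,-6],0],
  [[-2,0,-5],0],
  [[0,0,-3],0],
  [[0,0,0],0],
  [[0,0,0],0],
  [[0,0,0],0],
  [[0,0,0],0],
  [[0,0,0],0],
])

```text
clock: 12.4
tool_pos: [0.5689, -0.2392, 0.0028]
orientation: [-179.6, -2.5, -17.4]
force: [0.9, -0.1, -0.9]
opening: 0.07
```

Slightly low for the tray rims; raise 5 mm, then close.

>>> move_arm([
  [[0,0,5],0],
  [[0,0,0],0],
  [[0,0,0],0],
  [[0,0,0],0],
  [[0,0,0],0],
  [[0,0,0],0],
  [[0,0,0],0],
  [[0,0,0],0],
])

```text
clock: 13.2
tool_pos: [0.5692, -0.2392, 0.0087]
orientation: [-179.6, -2.5, -17.3]
force: [0.3, 0.6, -0.3]
opening: 0.0703
```

>>> move_arm([
  [[0,0,0],0],
  [[0,0,0],0],
  [[0,0,0],0],
  [[0,0,0],0],
  [[0,0,0],0],
  [[0,0,0],0],
  [[0,0,0],0],
  [[0,0,0],0],
], jaw=-1)

```text
clock: 14.0
tool_pos: [0.5691, -0.2392, 0.0086]
orientation: [-179.6, -2.5, -17.3]
force: [-0.1, -0.3, -0.1]
opening: 0.0497
```

>>> move_arm([
  [[0,0,10],0],
  [[0,0,20],0],
  [[0,0,30],0],
  [[0,0,30],0],
  [[0,0,20],0],
  [[0,0,5],0],
  [[0,0,0],0],
  [[0,0,0],0],
])

```text
clock: 14.8
tool_pos: [0.567, -0.2389, 0.1299]
orientation: [-179.6, -2.4, -17.4]
force: [-0.2, -0.6, -0.4]
opening: 0.0494
```

>>> move_arm([
  [[-12,40,0],0.05],
  [[-12,46,0],0.05],
  [[-12,46,0],0.05],
  [[-12,46,0],0.05],
  [[-12,46,0],0.05],
  [[-8,46,0],0.05],
  [[-4,46,0],0.05],
  [[0,40,0],0.03],
])

```text
clock: 15.6
tool_pos: [0.4847, 0.1224, 0.1193]
orientation: [-180.0, -1.5, 4.7]
force: [0.9, -0.2, -0.5]
opening: 0.0501
```

>>> move_arm([
  [[0,28,0],0],
  [[0,14,0],0],
  [[0,4,0],0],
  [[0,0,0],0],
  [[0,0,0],0],
  [[0,0,0],0],
  [[0,0,0],0],
  [[0,0,0],0],
])

```text
clock: 16.4
tool_pos: [0.4817, 0.1694, 0.1145]
orientation: [179.8, -1.1, 4.9]
force: [-0.0, -0.9, -0.2]
opening: 0.0493
```

>>> move_arm([
  [[6,-10,-5],0],
  [[4,-7,-15],0],
  [[0,0,-18],0],
  [[0,0,-12],0],
  [[0,0,-5],0],
  [[0,0,0],0],
  [[0,0,0],0],
  [[0,0,0],0],
])

```text
clock: 17.2
tool_pos: [0.4943, 0.148, 0.0585]
orientation: [179.8, -1.2, 4.7]
force: [0.1, 1.5, -0.5]
opening: 0.0499
```

>>> move_arm([
  [[0,1,-12],0],
  [[0,0,-10],0],
  [[0,0,-8],0],
  [[0,0,-4],0],
  [[0,0,-2],0],
  [[0,0,0],0],
  [[0,0,0],0],
  [[0,0,0],0],
])

```text
clock: 18.0
tool_pos: [0.4947, 0.1497, 0.02]
orientation: [179.9, -1.3, 4.8]
force: [-0.4, 0.4, -0.7]
opening: 0.0497
```

>>> move_arm([
  [[0,0,-1],0],
  [[0,0,-1],0],
  [[0,0,0],0],
  [[0,0,0],0],
  [[0,0,0],0],
  [[0,0,0],0],
  [[0,0,0],0],
  [[0,0,0],0],
])

```text
clock: 18.8
tool_pos: [0.4951, 0.15, 0.0193]
orientation: [180.0, -1.4, 4.8]
force: [-0.1, -0.4, 1.7]
opening: 0.0498
```

>>> move_arm([
  [[0,0,0],0],
  [[0,0,0],0],
  [[0,0,0],0],
  [[0,0,0],0],
  [[0,0,0],0],
  [[0,0,15],0],
  [[0,0,30],0],
  [[0,0,40],0],
], jaw=0.27)

```text
clock: 19.6
tool_pos: [0.4917, 0.1476, 0.1011]
orientation: [179.6, -0.8, 4.7]
force: [1.9, 1.2, 0.2]
opening: 0.0556
```

>>> move_arm([
  [[0,-20,20],0],
  [[0,-40,15],0],
  [[0,-48,5],-0.01],
  [[0,-48,0],-0.02],
  [[0,-45,0],-0.02],
  [[20,-20,0],0],
  [[30,-5,0],0],
  [[35,0,0],0],
], jaw=0.4)

```text
clock: 20.4
tool_pos: [0.5783, -0.0849, 0.1518]
orientation: [179.9, -1.7, 2.0]
force: [0.5, 0.7, 0.1]
opening: 0.0615
```

>>> move_arm([
  [[30,0,0],0],
  [[20,0,0],0],
  [[10,0,0],0],
  [[0,0,0],0],
  [[0,0,0],0],
  [[0,0,0],0],
  [[0,0,0],0],
  [[0,0,0],0],
])

```text
clock: 21.2
tool_pos: [0.64, -0.0861, 0.1505]
orientation: [179.9, -1.6, 1.9]
force: [0.8, -1.0, -0.6]
opening: 0.0617
```

Run:
```python
from h import *
s=snap('wrist','w3'); o=ctrl.get_obs();print(o['tool_pos'],o['orientation'])
im=s['color'][:,:,::-1].copy()
def ov(x,y,a,L,W,H):
    a=np.radians(a);c,n=np.cos(a),np.sin(a)
    q=[proj(s,[x+c*i*L/2-n*j*W/2,y+n*i*L/2+c*j*W/2,H]) for i,j in((-1,-1),(1,-1),(1,1),(-1,1))]
    cv2.polylines(im,[np.int32(q)],1,(0,255,0),1)
ov(.6815,-.096,2,.098,.034,.022)
cv2.imwrite('pics/w3o.png',im)
s=snap('top','t4');im=s['color'][:,:,::-1];a=cv2.resize(im[165:265,140:280],None,fx=5,fy=5,interpolation=cv2.INTER_CUBIC)
cv2.imwrite('pics/t4z.png',a)
```

```text
[ 0.64005833 -0.08606839  0.15055425] [179.94397772  -1.60053877   1.88245624]
```

View pics/w3o.png

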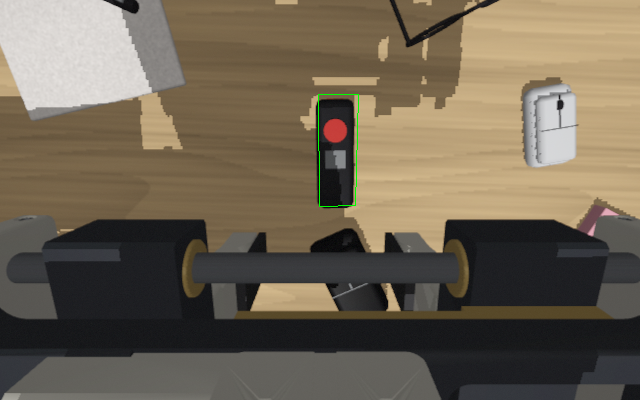

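View pics/t4z.png

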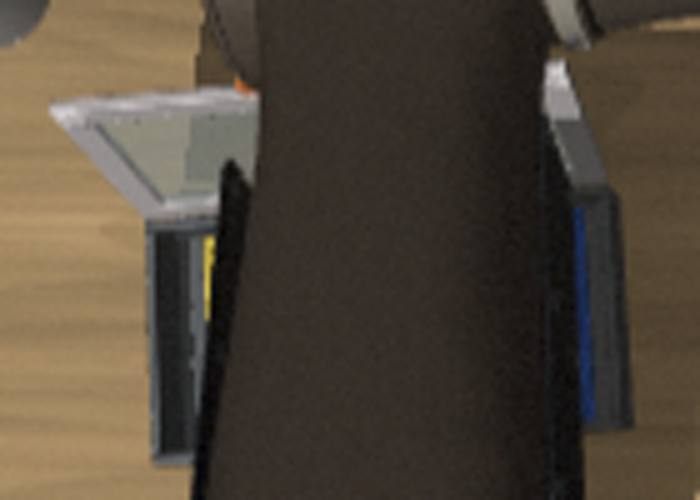

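>>> move_arm([
  [[14,-4,-5],0],
  [[14,-4,-10],0],
  [[10,-2,-20],0],
  [[0,0,-25],0],
  [[0,0,-20],0],
  [[0,0,-10],0],
  [[0,0,0],0],
  [[0,0,0],0],
])

```text
clock: 22.1
tool_pos: [0.685, -0.0986, 0.0536]
orientation: [179.9, -1.7, 1.9]
force: [-0.1, -0.5, 0.2]
opening: 0.0614
```

>>> move_arm([
  [[0,0,-10],0],
  [[0,0,-15],0],
  [[0,0,-10],0],
  [[0,0,-5],0],
  [[0,0,0],0],
  [[0,0,0],0],
  [[0,0,0],0],
  [[0,0,0],0],
])

```text
clock: 22.9
tool_pos: [0.6869, -0.0984, 0.0132]
orientation: [179.9, -1.9, 1.9]
force: [0.0, 0.0, -0.3]
opening: 0.061
```

>>> move_arm([
  [[-3,1,-3],0],
  [[-3,1,-2],0],
  [[0,0,0],0],
  [[0,0,0],0],
  [[0,0,0],0],
  [[0,0,0],0],
  [[0,0,0],0],
  [[0,0,0],0],
])

```text
clock: 23.7
tool_pos: [0.681, -0.0961, 0.009]
orientation: [179.9, -2.0, 1.9]
force: [-0.5, 0.3, 0.1]
opening: 0.0615
```

>>> move_arm([
  [[0,0,0],0],
  [[0,0,0],0],
  [[0,0,0],0],
  [[0,0,0],0],
  [[0,0,0],0],
  [[0,0,0],0],
  [[0,0,0],0],
  [[0,0,0],0],
], jaw=-1)

```text
clock: 24.5
tool_pos: [0.6811, -0.0961, 0.009]
orientation: [179.9, -2.0, 1.9]
force: [-0.7, 0.2, 0.5]
opening: 0.0337
```

>>> move_arm([
  [[0,0,15],0],
  [[0,0,30],0],
  [[0,0,40],0],
  [[-20,0,35],0],
  [[-45,0,5],0],
  [[-48,0,0],0],
  [[-45,20,0],0.02],
  [[-20,40,0],0.02],
])

```text
clock: 25.3
tool_pos: [0.4988, -0.0388, 0.1432]
orientation: [179.8, -2.2, 4.0]
force: [1.8, 0.9, 0.2]
opening: 0.0335
```

>>> move_arm([
  [[-4,48,0],0],
  [[-2,48,0],0],
  [[0,48,0],0],
  [[0,48,0],0],
  [[0,48,0],0],
  [[0,40,0],0],
  [[0,20,0],0],
  [[0,0,0],0],
])

```text
clock: 26.1
tool_pos: [0.4878, 0.2759, 0.1555]
orientation: [-179.6, -3.0, 4.2]
force: [0.1, -0.1, -0.7]
opening: 0.0337
```

>>> move_arm([
  [[-3,14,-10],0],
  [[-2,10,-25],0],
  [[0,4,-30],0],
  [[0,0,-20],0],
  [[0,0,-10],0],
  [[0,0,0],0],
  [[0,0,0],0],
  [[0,0,0],0],
])

```text
clock: 26.9
tool_pos: [0.4833, 0.3023, 0.0608]
orientation: [-179.5, -3.2, 3.9]
force: [0.3, 0.1, -0.9]
opening: 0.0337
```

Run:
```python
from h import *
s=snap('side','s5');im=s['color'][:,:,::-1];a=cv2.resize(im[100:210,210:320],None,fx=5,fy=5,interpolation=cv2.INTER_CUBIC)
s=snap('top','t5');im=s['color'][:,:,::-1];b=cv2.resize(im[165:265,140:280],None,fx=5,fy=5,interpolation=cv2.INTER_CUBIC)
cv2.imwrite('pics/5.png',cv2.resize(np.hstack([a,b[:,:].copy() if b.shape[0]==550 else cv2.copyMakeBorder(b,0,50,0,0,0)]),(800,352)))
```

```text
(no output)
```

View pics/5.png

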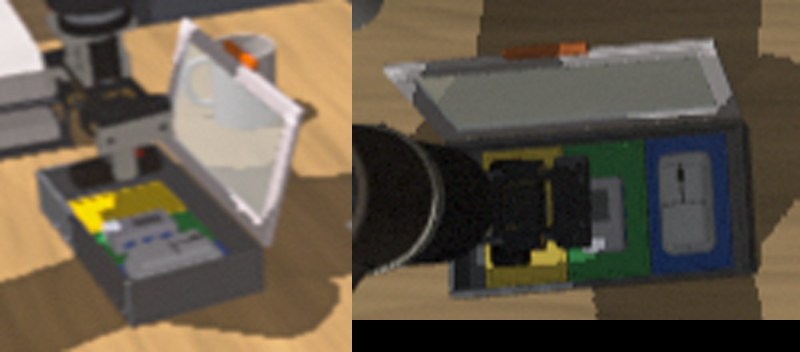

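>>> move_arm([
  [[0,2,-12],0.01],
  [[0,0,-12],0],
  [[0,0,-8],0],
  [[0,0,-4],0],
  [[0,0,-2],0],
  [[0,0,0],0],
  [[0,0,0],0],
  [[0,0,0],0],
])

```text
clock: 27.8
tool_pos: [0.4837, 0.3052, 0.0204]
orientation: [-179.4, -3.2, 4.5]
force: [0.4, -0.8, -0.6]
opening: 0.0339
```

>>> move_arm([
  [[0,0,-1],0],
  [[0,0,0],0],
  [[0,0,0],0],
  [[0,0,0],0],
  [[0,0,0],0],
  [[0,0,0],0],
  [[0,0,0],0],
  [[0,0,0],0],
])

```text
clock: 28.6
tool_pos: [0.4842, 0.3057, 0.0204]
orientation: [-179.3, -3.3, 4.5]
force: [-0.3, -0.6, -0.8]
opening: 0.0338
```

>>> move_arm([
  [[0,0,0],0],
  [[0,0,0],0],
  [[0,0,0],0],
  [[0,0,0],0],
  [[0,0,0],0],
  [[0,0,15],0],
  [[0,0,30],0],
  [[-5,0,40],0],
], jaw=0)

```text
clock: 29.4
tool_pos: [0.4767, 0.3026, 0.102]
orientation: [-179.8, -2.9, 4.5]
force: [0.1, 0.7, -0.1]
opening: 0.0442
```

>>> move_arm([
  [[-3,10,40],0],
  [[-3,15,40],0],
  [[-3,20,40],0],
  [[-3,20,35],0],
  [[-3,20,20],0],
  [[0,20,0],0],
  [[0,10,0],0],
  [[0,0,0],0],
], jaw=-1)

```text
clock: 30.2
tool_pos: [0.4604, 0.4208, 0.2923]
orientation: [-179.3, -3.2, 4.4]
force: [-0.5, -0.3, -0.7]
opening: 0.0004
```

```bash
cat > look.py <<'E'
from h import *
k=sys.argv[1]
s=snap('side','s'+k);im=s['color'][:,:,::-1];a=cv2.resize(im[100:210,210:320],None,fx=5,fy=5,interpolation=cv2.INTER_CUBIC)
s=snap('top','t'+k);im=s['color'][:,:,::-1];b=cv2.resize(im[155:265,140:280],None,fx=5,fy=5,interpolation=cv2.INTER_CUBIC)
cv2.imwrite(f'pics/lk{k}.png',cv2.resize(np.hstack([a,b]),(800,352)))
E
python3 look.py 6; python3 -c "
from h import *
snap('wrist','w6')"
```

```text
(no output)
```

View pics/lk6.png

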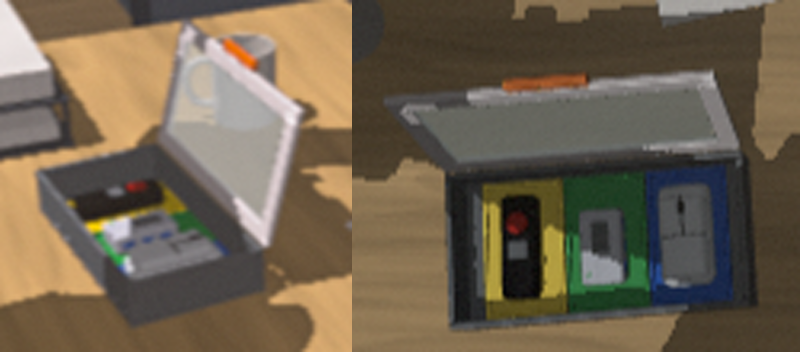

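View pics/w6.png

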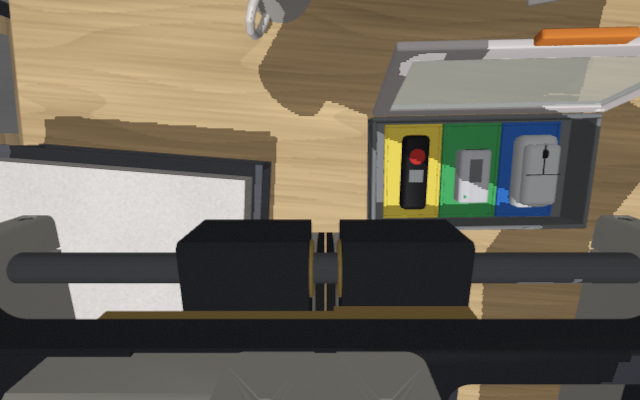

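>>> move_arm([
  [[27,-23,3],0],
  [[27,-23,3],0],
  [[27,-23,3],0],
  [[27,-23,3],0],
  [[27,-23,0],0],
  [[27,-23,0],0],
  [[27,-20,0],0],
  [[15,-10,0],0],
])

```text
clock: 31.15
tool_pos: [0.6673, 0.2373, 0.3003]
orientation: [-179.6, -2.8, 4.4]
force: [0.8, 0.2, -0.2]
opening: 0.0008
```

>>> move_arm([
  [[10,0,0],0],
  [[10,0,0],0],
  [[0,0,-10],0],
  [[0,0,-20],0],
  [[0,0,-10],0],
  [[0,0,0],0],
  [[0,0,0],0],
  [[0,0,0],0],
])

```text
clock: 31.95
tool_pos: [0.6866, 0.2384, 0.2566]
orientation: [-179.7, -2.6, 4.4]
force: [-0.6, 0.1, 0.6]
opening: 0.0005
```

>>> move_arm([
  [[0,2,-20],0],
  [[0,0,-25],0],
  [[0,0,-22],0],
  [[0,0,-12],0],
  [[0,0,-6],0],
  [[0,0,0],0],
  [[0,0,0],0],
  [[0,0,0],0],
])

```text
clock: 32.75
tool_pos: [0.6896, 0.2432, 0.1784]
orientation: [-179.4, -3.3, 4.6]
force: [0.1, -0.5, 0.5]
opening: 0.0004
```

```bash
python3 look.py 7
```

```text
(no output)
```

View pics/lk7.png

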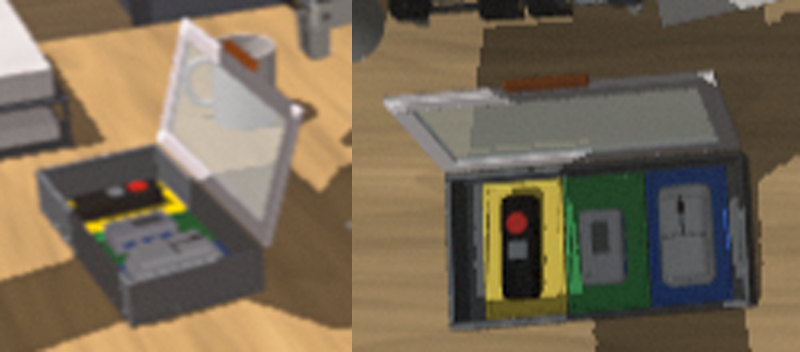

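>>> move_arm([
  [[-10,-1,-4],0],
  [[-12,-1,-4],0],
  [[-12,-1,-3],0],
  [[-12,-1,0],0],
  [[-12,-1,0],0],
  [[-12,-1,0],0],
  [[-12,-1,0],0],
  [[-12,-1,0],0],
])

```text
clock: 33.65
tool_pos: [0.5911, 0.2346, 0.1688]
orientation: [-179.2, -3.7, 4.5]
force: [2.0, 0.9, 1.1]
opening: 0.0003
```

>>> move_arm([
  [[-10,-1,-1],0],
  [[-10,-1,-1],0],
  [[-10,-1,-1],0],
  [[-10,-1,-2],0],
  [[-10,-1,-3],0],
  [[-8,0,-3],0],
  [[-8,0,-3],0],
  [[0,0,0],0],
])

```text
clock: 34.45
tool_pos: [0.5174, 0.2284, 0.1537]
orientation: [-179.2, -3.7, 4.5]
force: [0.6, 0.2, 0.4]
opening: 0.0005
```

```bash
python3 look.py 8
```

```text
(no output)
```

View pics/lk8.png

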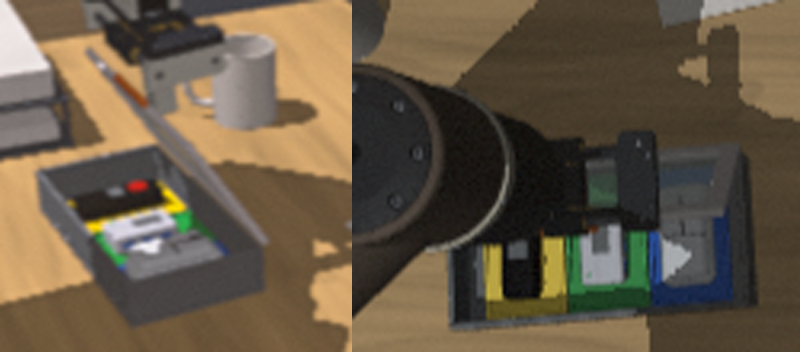

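>>> move_arm([
  [[-7,0,-6],0],
  [[-7,0,-6],0],
  [[-6,0,-7],0],
  [[-6,0,-7],0],
  [[-5,0,-7],0],
  [[-5,0,-8],0],
  [[-4,0,-8],0],
  [[0,0,0],0],
])

```text
clock: 35.35
tool_pos: [0.4745, 0.2279, 0.0998]
orientation: [-179.3, -3.6, 4.5]
force: [0.3, -0.6, -0.0]
opening: 0.0006
```

```bash
python3 look.py 9
```

```text
(no output)
```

View pics/lk9.png

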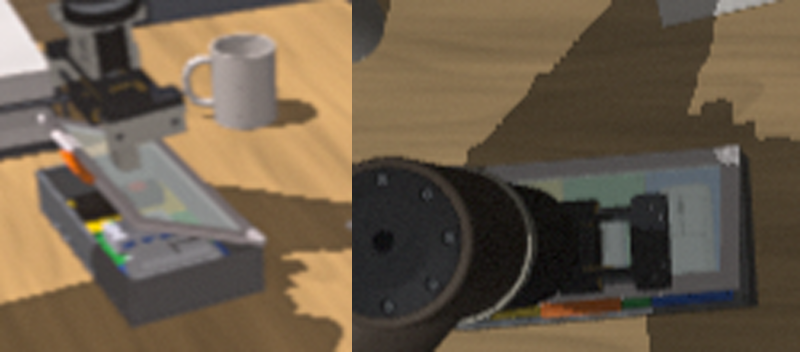

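>>> move_arm([
  [[-3,0,-8],0],
  [[-3,0,-8],0],
  [[-2,0,-8],0],
  [[-2,0,-7],0],
  [[-1,0,-6],0],
  [[0,0,-4],0],
  [[0,0,-3],0],
  [[0,0,0],0],
])

```text
clock: 36.25
tool_pos: [0.4648, 0.2292, 0.0595]
orientation: [-179.2, -3.9, 4.6]
force: [0.1, 0.6, -0.4]
opening: 0.0005
```

>>> move_arm([
  [[0,0,-2],0],
  [[0,0,-2],0],
  [[0,0,-2],0],
  [[0,0,-2],0],
  [[0,0,-2],0],
  [[0,0,-2],0],
  [[0,0,-2],0],
  [[0,0,-2],0],
])

```text
clock: 37.05
tool_pos: [0.4652, 0.2296, 0.0587]
orientation: [-179.2, -4.3, 4.9]
force: [-12.7, -3.5, 29.4]
opening: 0.0004
```

```bash
python3 look.py 10
```

```text
(no output)
```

View pics/lk10.png

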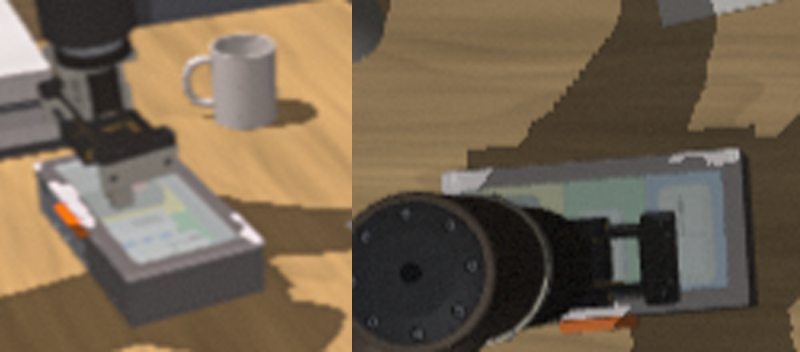

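Shut, with the stop felt (29 N up on the tool). Lift off and look.

>>> move_arm([
  [[0,0,10],0],
  [[0,0,20],0],
  [[0,0,40],0],
  [[0,0,40],0],
  [[0,10,40],0],
  [[0,20,30],0],
  [[0,30,0],0],
  [[0,30,0],0],
])

```text
clock: 37.95
tool_pos: [0.4632, 0.3179, 0.2461]
orientation: [-179.1, -4.3, 4.7]
force: [-0.0, 0.0, -0.4]
opening: 0.0007
```

>>> move_arm([
  [[0,40,0],0],
  [[0,30,0],0],
  [[0,10,0],0],
  [[0,0,0],0],
  [[0,0,0],0],
  [[0,0,0],0],
  [[0,0,0],0],
  [[0,0,0],0],
])

```text
clock: 38.75
tool_pos: [0.4626, 0.4009, 0.2444]
orientation: [-179.1, -4.2, 4.7]
force: [-0.2, -0.8, -0.3]
opening: 0.0003
```

```bash
python3 look.py 11
python3 - <<'E'
from h import *
for n,roi,o in (('t11',(160,175,280,265),'q1'),('s11',(210,110,310,210),'q2')):
    s=ld(n);u0,v0,u1,v1=roi;f=5;im=cv2.resize(s['color'][v0:v1,u0:u1,::-1],None,fx=f,fy=f,interpolation=cv2.INTER_CUBIC)
    y=np.radians(4.5)
    for a,c in((0,(0,255,0)),(.1,(255,0,255))):
        P=[(.072-r*np.cos(a)+.008*np.sin(a),b,.0505+r*np.sin(a)+.008*np.cos(a)) for r,b in((0,-.138),(.144,-.138),(.144,.138),(0,.138))]
        q=[proj(s,[.488+np.cos(y)*p[0]-np.sin(y)*p[1],.227+np.sin(y)*p[0]+np.cos(y)*p[1],p[2]]) for p in P]
        cv2.polylines(im,[np.int32((np.array(q)-[u0,v0]+.5)*f)],1,c,1)
    cv2.imwrite(f'pics/{o}.png',im)
E
```

```text
(no output)
```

View pics/q1.png

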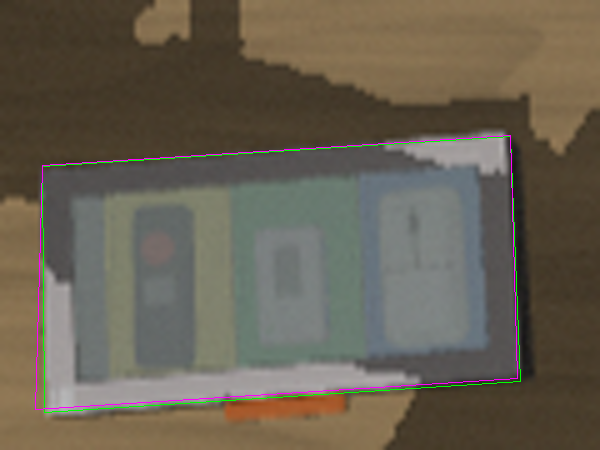

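View pics/q2.png

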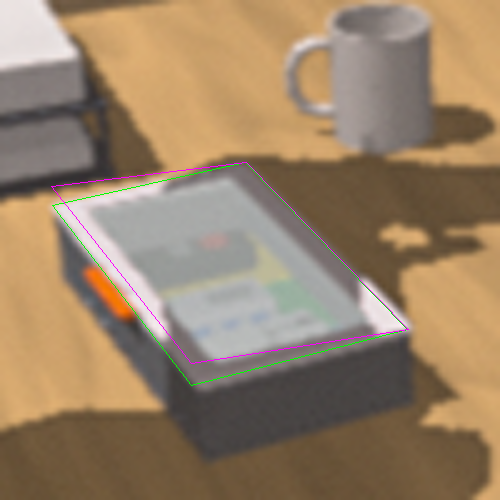

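View pics/t11.png

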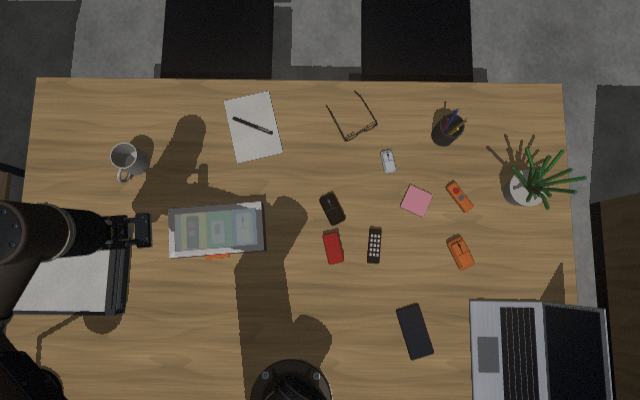

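The lid outline in both views matches the shut (green) model and not the 0.1 rad one. The black mouse (332,208) and the remote (374,245) have not moved. Handing in.

```bash
python3 -c "
from plant import ctrl
print(ctrl.close_job())"
```

```text
the job is handed in; nothing more can be done
None
```

I packed the hub in the green tray, the silver mouse in the blue tray and the presenter in the yellow tray. Then I pushed the lid shut from behind, lifted clear and handed in at about 39 s of the 117 s allowed.

- **Placing:** with the lid still open, the pictures showed all three lying flat and right way up, each inside its own tray and let go.
- **Lid:** after I let go, its outline in the top and side views matched the fully shut model rather than one open by 0.1 rad. The pictures can't separate anything much finer than that. The fingers also met a firm stop of about 29 N at lid-shut height.
- **Look-alikes:** the black mouse and the remote are at the same pixel positions as at the start.
- **Drift:** the tool tilted by up to about 4° over the run. I saw no effect on how the items lie. No check failed.

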